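# Lift a lopsided sample carrier by its balance knob and hold it over the counting stand

## Task

The two-seat carrier has a heavy sample pot in one seat and a light flat tin in the other, so it balances under just one of its three cross knobs: lift it by that knob, keeping it level with both things in their seats. Bring it over the counting stand, in line with it (either way round) and centred, and finish while holding it there, level and still, about 3 cm clear above the stand's two saddles and touching nothing. Leave the other things on the desk alone.

Things in the scene. Friction and masses are not known exactly. Their poses are not given: they have to be found in the camera images.
- carrier: Loose aluminium carrier 268x78x94 mm, 0.32 kg, flat on the desk. Spine 26 mm wide, 8 thick along x; round trays (inside 71 mm, floor 5, rim 12 high) at x = +-95 mm. Cross knobs (barrels 16 mm thick, 24 long, lying across the spine along y) on thin stems at x = -46, 0, +46. Loaded, it balances under the outer knob on the pot's side. Held elsewhere it tips. Origin: centre of underside, z up.
- knob_p (a point): centre of the black cross knob at x = +46 mm of the carrier, 85 mm above its underside
- knob_0 (a point): centre of the middle cross knob of the carrier, 85 mm above its underside
- knob_n (a point): centre of the cross knob at x = -46 mm of the carrier, 85 mm above its underside
- seat_p (a point): centre of the floor of the tray at x = +95 mm of the carrier, 5 mm above its underside
- seat_n (a point): centre of the floor of the tray at x = -95 mm of the carrier, 5 mm above its underside
- pot: Full round sample pot, dark body with ribbed white lid, 56 mm diameter, 60 mm high, about 0.36 kg (varies by a tenth). Origin: centre of its underside. It stands loose in one of the two seats, differing from start to start.
- tin: Low round flat tin, 66 mm diameter, 24 mm high, about 0.03 kg. Origin: centre of its underside. It stands loose in the other seat.
- stand: Fixed counting stand, grey base 274x96x12 mm, long along its x. At x = +-28 mm two posts with saddles for the carrier's spine (floor 76 mm, cheeks 34 mm apart, their tops 87 mm above the desk); at x = +-95 mm two round upward-looking detector heads, 62 mm diameter, tops 62 mm above the desk. Origin: centre of the underside, on the desk; z up.
- saddles (a point): midpoint between the two saddles of the stand, at the height of the cheek tops (87 mm above the desk)
- soil_tub: bystander: round lidded tub, 131 mm diameter, 90 mm high, origin at the centre of its underside
- wash_bottle: bystander: wash bottle with bent spout, 215 mm high, origin at the centre of its underside
- stapler: bystander: desk stapler 134 mm long, 44 mm high, origin at the centre of its underside
Mind the look-alikes: they are no part of the job. Leave any black or green look-alike of the tin alone.

How it is judged:
On the way:
1. the carrier is lifted clear of the desk, level (height (world z) of carrier above 0.03 m and angle between carrier's own z axis and vertical below 0.14 rad), for 0.2 s.
At the end, for the whole second after the job is handed in: Held by the outer knob on the pot's side (grasp within 30 mm of it), still, level within 0.12 rad, underside 10-60 mm above the saddles' cheek tops, middle within 20 mm of theirs, in line within 0.16 rad either way round, not touching the stand; pot and tin within 16 mm of their seats' centres (angle between carrier's own z axis and vertical below 0.12 rad and z of carrier in the frame of saddles between 0.01 and 0.06 m and horizontal distance between carrier and saddles below 0.02 m and angle between the x axis of carrier and the x axis of stand, either way round below 0.16 rad and linear speed of carrier below 0.05 m/s and contact force between carrier and the fingers above 1 N and contact force between carrier and stand below 0.5 N and ((distance between pot and seat_p below 0.016 m and distance between tin and seat_n below 0.016 m and distance between the grasp point and knob_p below 0.03 m) or (distance between pot and seat_n below 0.016 m and distance between tin and seat_p below 0.016 m and distance between the grasp point and knob_n below 0.03 m))); the arm keeps its last pose, push and grip.
It fails at once if the carrier is tipped by more than 0.3 rad (17 degrees) (angle between carrier's own z axis and vertical above 0.3 rad).
It fails at once if the carrier strikes the stand (more than 3 N) (contact force between carrier and stand above 3 N).
It fails at once if the soil tub is moved by more than 2 cm (distance of soil_tub from where it was at the start of the episode above 0.02 m).
It fails at once if the wash bottle is moved by more than 2 cm (distance of wash_bottle from where it was at the start of the episode above 0.02 m).
It fails at once if the stapler is moved by more than 2 cm (distance of stapler from where it was at the start of the episode above 0.02 m).
It also fails if it takes over 45 s, if anything falls off the work surface, if the arm or the gripper's body presses on something with over 40 N, if the wrist force passes 120 N, or if a joint passes its speed limit or range.

## Robot

A 7-joint arm with a two-finger parallel gripper is mounted at the origin on a cart in front of the work surface, level with it; the furniture and walls round the work are solid. World frame = base frame: x ahead of the robot, y to its left, z up, the work surface at z = 0. Lengths are in m, angles in rad, forces in N, time in s.
With the tool pointing down it reaches from about 0.425 to 0.975 m from the base axis. Payload 16.7 kg.
Tool frame: the origin (TCP) lies on the centre line of the jaws, within the pads' length; the fingertips stand 17 mm ahead of it and the grasp point (between the pads) lies 2 mm behind it; y points along the fingers, x is the direction in which the jaws open and shut, and the axes are right-handed (so a half turn about y gives the same grasp; the last joint's range is limited). The gripper opens to 85 mm and grips with 20 to 120 N. Pads are 22 mm wide; open, the fingers measure 114 mm over their backs; the gripper's body (76 mm by 85 mm) begins 54 mm behind the grasp point. The pads swing forward as they close: fully open they stand 13 mm farther back than shut.
Start: joints at [-1.353, 0.426, 0.074, 1.606, -0.034, 1.111, -0.067], TCP at [0.242, 0.63, 0.248] pointing down, gripper open.
Joint ranges: [-2.85, 2.85], [-0.5, 2.14], [-1.23, 1.37], [0.21, 2.46], [-1.02, 4.16], [0.16, 2.05], [-2.73, 2.73]. Speed limits (rad/s): [1.89, 1.89, 2.39, 2.39, 3.01, 3.01, 3.01].

## Interface

Orientations are given as a unit quaternion [x, y, z, w].
In Python, from bench import env gives the robot as it stands. The module is installed in compiled form; this text tells all that it offers.
- The arm moves only by the tool carry_out, never from a script. Its argument "increments" is a list of rows, each a list of 5 numbers: the shift along the tool's x, y, z in mm, then the turn about the tool's y in degrees, then the closure, from 0 (fully open) to 1 (shut). In form: [[tx, ty, tz, spin, hand], ...]. A call has 1 to 20 rows; each row is the pose to reach, as a shift and turn from the pose measured when the call began, along the tool's axes at that moment; what a row does not reach only later rows make up. A row lasts 1/10 s, in which the tool goes at most 50 mm and 8.59 degrees, less where a joint would pass 70% of its speed; a pose out of reach is approached as far as the arm can. A call with a gripper value outside its range is refused whole. The fingers move at their own pace and stop on an object; "newtons" is the grip in N (left out, the last holds). Time passes only in rows, so rows that repeat a pose let the fingers close. It gives the time, the measured TCP pose, the force and the opening at its end, in the units of the state.
- env.state(): the state, without advancing time (a new reading comes with each control period).
- env.read_camera(name): name is "side" or "top"; returns (picture, depth): 480x640x3 uint8, blue, green, red; 480x640 float32, m along the optical axis (not along the pixel's ray), 0 where there is no reading.
- env.camera_info(name): a dict with "fx", "fy", "cx", "cy" (pixels), "distortion" ([k1, k2, p1, p2, k3] as OpenCV has them; the pictures are not rectified), "cam_to_world" (4x4, takes a point from camera to world coordinates). Camera axes: x right, y down, z forward; pixel columns grow to the right and rows downward; lengths in m; the calibration is good to about 2 mm. A picture is of the moment at which its call begins. camera_info takes no time and is no camera call.
- env.hand_in(): hands the job in, once; it reports no verdict.
Trained networks look in the newest picture that a camera, given by its name, has taken for a name from the list of things; names that differ only in an ending like _2 or _b are one class to them, and where a whole thing is asked for, a point or a joint stands for the part that bears it (a point fixed in the world has none). Each returns a list of dicts, best first, with "conf" (0 to 1); they miss things now and then, are a little off and sometimes report something else, mostly with a low value. They report only what shows in the picture. A call takes as long as a camera call. They do not tell look-alikes from the thing itself.
- env.cut_out(camera, target): "region" (480x640 bool, what is visible of it).
- env.tip_of(camera, target): "xyz" ([x, y, z] in m, in world coordinates, good to about 4 mm: a listed point, or the origin of a listed thing).
The state is a dict: "time": time; "joints": joint angles; "qvel": joint speeds; "tau": joint torques, N m; "tool_pos": TCP position; "ee_rot": TCP orientation; "ft_force": force on the tool from outside, world axes, zero at the start; "moment": the same for the moment, N m; "opening": finger opening in m.
Only numpy, scipy, OpenCV 4.12 (cv2) and the standard library are available. Lean on these libraries where they do the work, as an engineer would, in place of code of your own. Each camera call takes 0.05 s, during which the arm holds its last target.

## Working session

There is one attempt and no reset: what is moved stays moved. The work goes in short steps, Python scripts to look and compute and a tool call to move; the robot and the scene stay as the last step left them, time stands still between calls to the robot, and variables do not carry over. Pictures are saved under pics/ and viewed, and the job is handed in when it is done.

Besides the shell and the picture viewer there is one more tool, called as name(argument=value, ...) on one line, values as JSON. carry_out: Moves the arm, as the interface text tells. Its arguments: {"type":"object","properties":{"increments":{"type":"array","items":{"type":"array","items":{"type":"number"}}},"newtons":{"type":"number"}},"required":["increments"]}

```bash
mkdir -p pics
python3 - <<'E'
from bench import env
import cv2,numpy as np
s=env.state();print(s)
for c in("top","side"):
    p,d=env.read_camera(c);cv2.imwrite(f"pics/{c}0.png",p);np.save(f"{c}_d.npy",d)
    i=env.camera_info(c);print(c,i)
    for t in("carrier","pot","tin","stand","knob_p","knob_n","knob_0","saddles","seat_p","seat_n","soil_tub","wash_bottle","stapler"):
        print(c,t,[(np.round(r["xyz"],3).tolist(),round(r["conf"],2)) for r in env.tip_of(c,t)])
print(env.state()["time"])
E
```

```text
{'time': 0.0, 'joints': array([-1.35352918,  0.42674694,  0.07382757,  1.60663659, -0.03411664,
        1.11083365, -0.06710086]), 'qvel': array([ 0.00185269, -0.00169322, -0.00049456,  0.00161428, -0.00200686,
       -0.00014547, -0.00064075]), 'tau': array([ 1.46393420e-03, -9.49837947e+01,  3.76211867e+00, -4.63508034e+01,
        1.95640133e-02,  1.01658612e-02,  2.37487222e-05]), 'tool_pos': array([0.24191596, 0.62971618, 0.24758688]), 'ee_rot': array([ 0.58309434,  0.40004981, -0.40081344, -0.58250299]), 'ft_force': array([-0.11178346,  0.61166559, -0.29470344]), 'moment': array([-0.01531268,  0.01536249, -0.02695748]), 'opening': 0.08549205655965998}
top {'fx': 557.9282418394974, 'fy': 557.9282418394974, 'cx': 318.8720096507854, 'cy': 235.89632747724312, 'distortion': array([0.0437749, 0.       , 0.       , 0.       , 0.       ]), 'cam_to_world': array([[ 0.02320958, -0.98029029,  0.19619443,  0.2064247 ],
       [-0.99948426, -0.02710918, -0.0172138 ,  0.02357794],
       [ 0.02219319, -0.19569372, -0.98041391,  1.66538565],
       [ 0.        ,  0.        ,  0.        ,  1. 
[... 1927 characters left out ...]
.084], 0.96), ([0.498, 0.247, 0.089], 0.8), ([0.61, -0.517, 0.006], 0.75), ([0.488, 0.294, 0.087], 0.67)]
side knob_0 [([0.502, 0.204, 0.084], 0.96), ([0.498, 0.247, 0.089], 0.8), ([0.61, -0.517, 0.006], 0.75), ([0.488, 0.294, 0.087], 0.67)]
side saddles [([0.489, 0.292, 0.085], 0.69), ([0.472, -0.213, 0.088], 0.62)]
side seat_p [([0.48, 0.343, 0.004], 0.92), ([0.513, 0.151, 0.008], 0.9), ([0.501, 0.203, 0.082], 0.67)]
side seat_n [([0.48, 0.343, 0.004], 0.92), ([0.513, 0.151, 0.008], 0.9), ([0.501, 0.203, 0.082], 0.67)]
side soil_tub [([0.57, 0.492, 0.001], 0.65)]
side wash_bottle [([0.608, -0.517, 0.005], 0.84), ([0.5, 0.205, 0.082], 0.47)]
side stapler [([0.406, 0.472, -0.003], 0.79)]
1.4
```

View pics/top0.png

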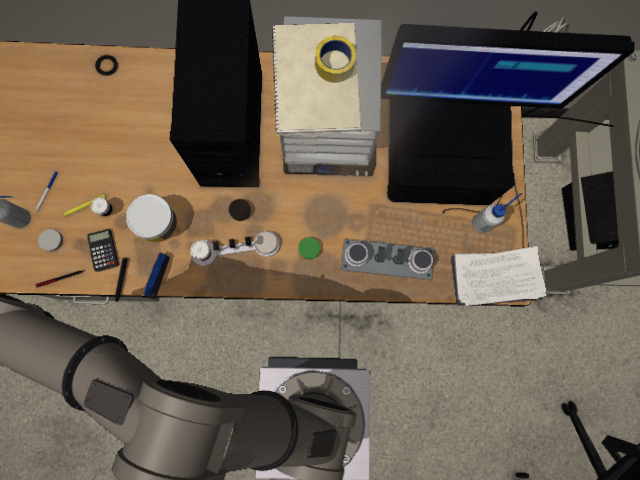

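View pics/side0.png

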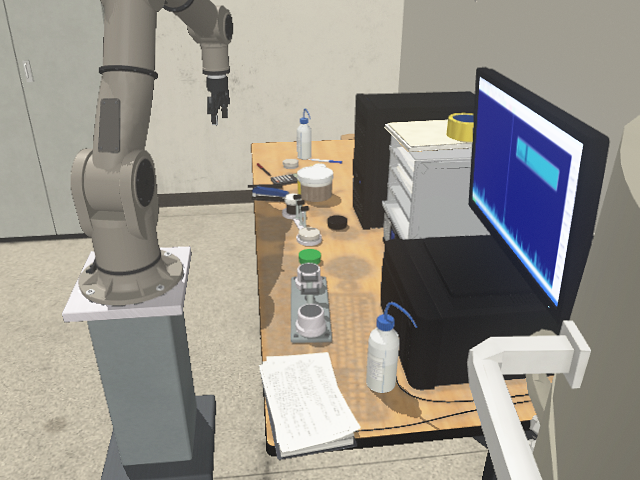

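The top view shows the carrier at about (200–265, 243), with the white-lidded pot on its left (+y) end and the tin on the right. The stand is at about (388, 258), the stapler and tub are to the left, and the green and black tin look-alikes are separate from the carrier. Next I'll refine the axes from depth.

```bash
cat > h.py <<'E'
from bench import env
import cv2,numpy as np
from scipy.spatial.transform import Rotation as Ro
def cloud(c,d):
    i=env.camera_info(c);K=np.array([[i["fx"],0,i["cx"]],[0,i["fy"],i["cy"]],[0,0,1]])
    v,u=np.mgrid[0:480,0:640];n=cv2.undistortPoints(np.stack([u,v],-1).reshape(-1,1,2).astype(float),K,i["distortion"]).reshape(480,640,2)
    P=np.dstack([n[...,0]*d,n[...,1]*d,d]);M=i["cam_to_world"];W=P@M[:3,:3].T+M[:3,3];W[d<=0]=np.nan;return W
E
python3 - <<'E'
from h import *
s=env.state();R=Ro.from_quat(s["ee_rot"]).as_matrix();print(R.round(3))
p,_=env.read_camera("top");d=np.load("top_d.npy");W=cloud("top",d)
x,y,z=W[...,0],W[...,1],W[...,2]
cv2.imwrite("pics/c1.png",cv2.resize(p[210:300,170:450],None,fx=2.8,fy=2.8,interpolation=2))
def ax(m):
    q=W[m][:,:2];c=q.mean(0);w,v=np.linalg.eigh(np.cov((q-c).T));return c.round(4),v[:,1].round(4),len(q),((q-c)@v[:,1]).min().round(3),((q-c)@v[:,1]).max().round(3)
b=(abs(x-.475)<.1)&(abs(y+.21)<.16)
print("stand base",ax(b&(z>.006)&(z<.02)));print("heads",ax(b&(z>.055)&(z<.07)))
print("posts",ax(b&(z>.07)&(z<.095)))
for sg in(1,-1):
    print("head",sg,ax(b&(z>.055)&(z<.068)&(sg*(y+.21)>.06)))
k=(abs(x-.495)<.06)&(y>.18)&(y<.33)&(z>.078)
print("knobs",ax(k))
for yy in(.204,.25,.293):
    m=k&(abs(y-yy)<.02);print(W[m].mean(0).round(4),m.sum(),np.nanmax(z[m]).round(3))
m=(abs(x-.48)<.05)&(abs(y-.342)<.05)&(z>.055);print("pot top",W[m].mean(0).round(4),np.nanmax(z[m]),m.sum())
m=(abs(x-.512)<.05)&(abs(y-.154)<.045)&(z>.022)&(z<.04);print("tin top",W[m].mean(0).round(4),m.sum())
m=(y>.1)&(y<.45)&(x>.55)&(x<.9)&(z>.1);print("tower min x",x[m].min(),z[m].max())
m=(y>-.45)&(y<.1)&(x>.55)&(z>.1);print("right min x",x[m].min(),z[m].max())
E
```

```text
[[ 0.359 -0.    -0.933]
 [ 0.933  0.     0.359]
 [-0.    -1.     0.   ]]
stand base (array([ 0.4705, -0.2095]), array([0.0346, 0.9994]), 2027, np.float64(-0.161), np.float64(0.162))
heads (array([ 0.4738, -0.215 ]), array([0.0815, 0.9967]), 678, np.float64(-0.122), np.float64(0.129))
posts (array([ 0.4743, -0.2091]), array([0.064, 0.998]), 226, np.float64(-0.12), np.float64(0.119))
head 1 (array([ 0.4816, -0.1164]), array([-0.9679,  0.2512]), 299, np.float64(-0.031), np.float64(0.029))
head -1 (array([ 0.4663, -0.306 ]), array([-0.1323,  0.9912]), 321, np.float64(-0.031), np.float64(0.032))
knobs (array([0.4947, 0.2456]), array([-0.1763,  0.9843]), 145, np.float64(-0.053), np.float64(0.054))
[0.503  0.2004 0.0912] 49 0.1
[0.4944 0.2457 0.0907] 47 0.101
[0.4869 0.2907 0.0906] 49 0.1
pot top [0.4784 0.3372 0.0662] 0.09801540671171627 301
tin top [0.5119 0.153  0.0292] 375
tower min x 0.6765613809217442 0.4085083091049464
right min x 0.6430312327721045 0.5902448015645103
```

View pics/c1.png

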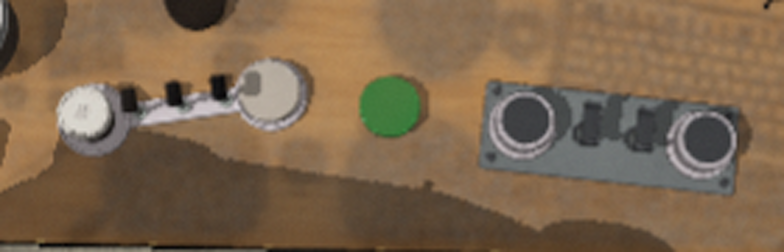

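carry_out(increments=[[-46, 0, -70, -7, 0.3], [-92, 10, -140, -14, 0.6], [-137, 20, -210, -21, 0.6], [-182, 30, -280, -28, 0.6], [-228, 50, -350, -31, 0.6], [-228, 80, -350, -31, 0.6], [-228, 80, -350, -31, 0.6], [-228, 80, -350, -31, 0.6], [-228, 80, -350, -31, 0.6], [-228, 80, -350, -31, 0.6], [-228, 80, -350, -31, 0.6], [-228, 80, -350, -31, 0.6], [-228, 80, -350, -31, 0.6], [-228, 80, -350, -31, 0.6]], newtons=60)

```text
time: 2.85
tool_pos: [0.4866, 0.2926, 0.1686]
ee_rot: [0.454, 0.542, -0.542, -0.454]
ft_force: [-0.1, 0.1, 0.2]
opening: 0.0344
```

Run:
```python
from h import *
s=env.state();R=Ro.from_quat(s["ee_rot"]).as_matrix();print(R.round(3),s["tool_pos"])
for c,(a,b,e,f) in(("side",(130,270,220,400)),("top",(200,300,150,300))):
    p,_=env.read_camera(c);cv2.imwrite(f"pics/{c}2.png",cv2.resize(p[a:b,e:f],None,fx=4,fy=4,interpolation=2))
    for t in("knob_p","seat_p"):
        print(c,t,[(np.round(r["xyz"],3).tolist(),round(r["conf"],2)) for r in env.tip_of(c,t)])
```

```text
[[-0.175  0.    -0.985]
 [ 0.985  0.    -0.175]
 [ 0.    -1.    -0.   ]] [0.48659877 0.29264675 0.16860417]
side knob_p [([0.49, 0.294, 0.084], 0.89), ([0.498, 0.248, 0.086], 0.89), ([0.502, 0.206, 0.085], 0.67)]
side seat_p [([0.515, 0.154, 0.007], 0.79), ([0.48, 0.345, 0.004], 0.7)]
top knob_p [([0.494, 0.251, 0.086], 0.69), ([0.503, 0.204, 0.086], 0.61)]
top seat_p [([0.513, 0.154, 0.002], 0.63)]
```

View pics/side2.png

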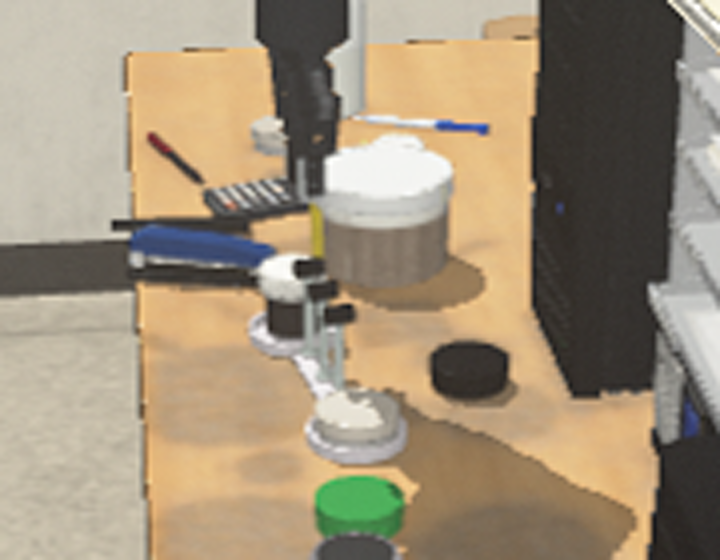

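View pics/top2.png

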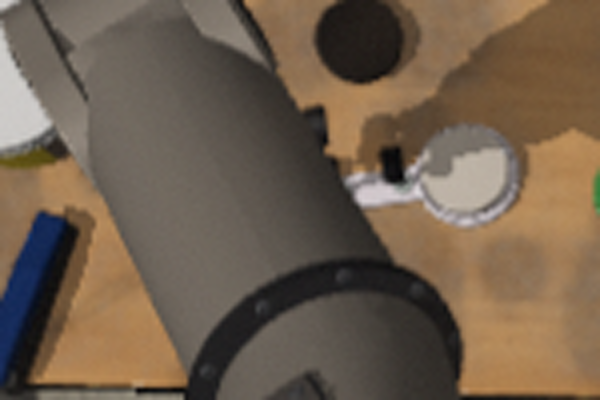

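The side view has the fingers over the pot-side knob: gripper at about (310,190), knob at about (308,265). The three knob readings agree within 2 mm, so I'll descend.

carry_out(increments=[[0, 25, -1, 0, 0.6], [0, 50, -1, 0, 0.6], [0, 65, -1, 0, 0.6], [0, 75, -1, 0, 0.6], [0, 80, -1, 0, 0.6], [0, 80, -1, 0, 0.6], [0, 80, -1, 0, 0.6]])

```text
time: 3.85
tool_pos: [0.4883, 0.2922, 0.089]
ee_rot: [0.455, 0.542, -0.541, -0.455]
ft_force: [-0.5, -1.2, 0.5]
opening: 0.0339
```

carry_out(increments=[[0, 0, 0, 0, 0.7], [0, 0, 0, 0, 0.8], [0, 0, 0, 0, 1], [0, 0, 0, 0, 1], [0, 0, 0, 0, 1], [0, 0, 0, 0, 1]], newtons=70)

```text
time: 4.45
tool_pos: [0.4886, 0.2927, 0.0899]
ee_rot: [0.455, 0.542, -0.541, -0.454]
ft_force: [-2.2, 0.2, 9.5]
opening: 0.014
```

Run:
```python
from h import *
s=env.state();print(s["ft_force"],s["opening"],s["moment"])
p,_=env.read_camera("side");cv2.imwrite("pics/side3.png",cv2.resize(p[160:260,240:360],None,fx=6,fy=6,interpolation=2))
for t in("knob_p","seat_p","pot"):
        print(t,[(np.round(r["xyz"],3).tolist(),round(r["conf"],2)) for r in env.tip_of("side",t)])
```

```text
[-2.18557094  0.18937608  9.45947321] 0.014016062968628428 [0.06470797 0.44685116 0.02627796]
knob_p [([0.504, 0.205, 0.084], 0.86), ([0.5, 0.247, 0.087], 0.76), ([0.488, 0.292, 0.082], 0.67)]
seat_p [([0.511, 0.154, 0.008], 0.91), ([0.48, 0.342, 0.005], 0.59)]
pot [([0.476, 0.341, 0.001], 0.61)]
```

View pics/side3.png

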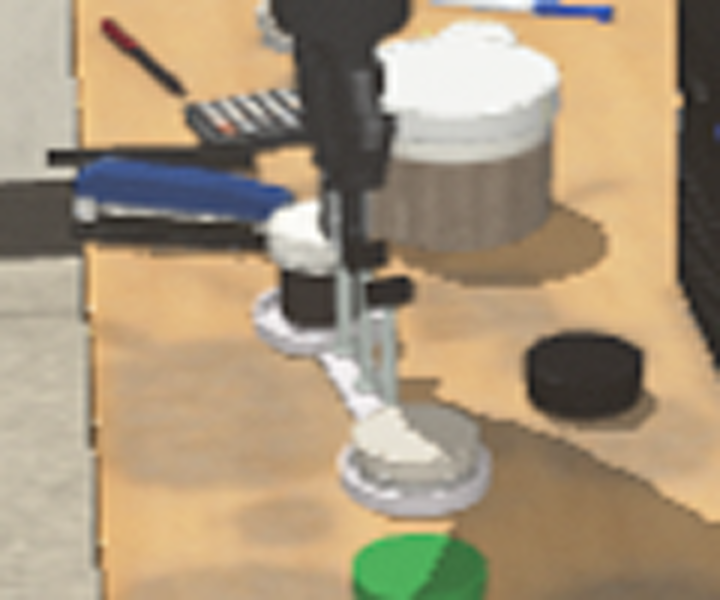

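The picture shows the fingers closed on the pot-side knob (about (355,220) in the crop), with the pot and tin in their seats. The opening of 14 mm is close to the 16 mm barrel. I'll lift slowly.

carry_out(increments=[[0, -2, 0, 0, 1], [0, -5, 0, 0, 1], [0, -9, 0, 0, 1], [0, -14, 0, 0, 1], [0, -17, 0, 0, 1], [0, -20, 0, 0, 1], [0, -20, 0, 0, 1]], newtons=80)

```text
time: 5.35
tool_pos: [0.4888, 0.2928, 0.1104]
ee_rot: [0.455, 0.543, -0.541, -0.454]
ft_force: [0.9, -0.6, -6.8]
opening: 0.0132
```

```bash
cat > chk.py <<'E'
from h import *
import sys
s=env.state();print(s["time"],s["tool_pos"],s["ft_force"],s["moment"],s["opening"])
n=sys.argv[1]
p,d=env.read_camera("side");a,b,e,f=map(int,sys.argv[2:6]);cv2.imwrite(f"pics/side{n}.png",cv2.resize(p[a:b,e:f],None,fx=5,fy=5,interpolation=2))
for c in("side","top"):
    if c=="top": env.read_camera(c)
    for t in("carrier","knob_p","seat_p","pot","tin"):
        print(c,t,[(np.round(r["xyz"],3).tolist(),round(r["conf"],2)) for r in env.tip_of(c,t)])
E
python3 chk.py 4 160 260 240 360
```

```text
5.35 [0.48877191 0.29275409 0.11035571] [ 0.93443068 -0.62744245 -6.76418567] [-0.01528054  0.00625394  0.08731873] 0.013188853046874296
side carrier [([0.471, -0.212, 0.087], 0.68)]
side knob_p [([0.499, 0.203, 0.104], 0.94), ([0.496, 0.246, 0.106], 0.77), ([0.488, 0.292, 0.106], 0.58)]
side seat_p [([0.516, 0.153, 0.028], 0.75), ([0.503, 0.206, 0.105], 0.75), ([0.479, 0.344, 0.026], 0.59)]
side pot [([0.477, 0.341, 0.022], 0.47), ([0.569, 0.494, -0.003], 0.43)]
side tin [([0.615, 0.243, 0.003], 0.8), ([0.516, 0.153, 0.026], 0.76), ([0.501, 0.026, -0.001], 0.72)]
top carrier [([0.496, 0.247, 0.016], 0.71)]
top knob_p [([0.505, 0.205, 0.104], 0.89), ([0.496, 0.251, 0.106], 0.84)]
top seat_p [([0.514, 0.153, 0.023], 0.82), ([0.407, 0.476, -0.005], 0.71)]
top pot [([0.606, -0.514, 0.0], 0.6)]
top tin [([0.515, 0.151, 0.023], 0.89), ([0.612, 0.236, -0.003], 0.87), ([0.5, 0.03, -0.002], 0.63)]
```

View pics/side4.png

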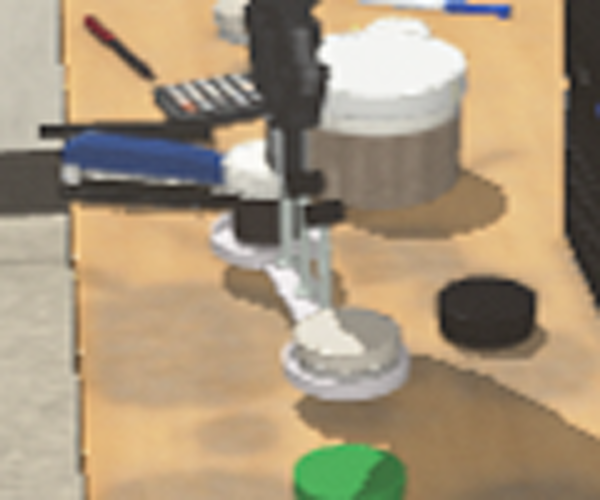

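The carrier is up and level: seat heights are 26 and 28 mm, the weight reads 6.8 N, and both items are seated. I'll lift further.

carry_out(increments=[[0, -3, 0, 0, 1], [0, -9, 0, 0, 1], [0, -20, 0, 0, 1], [0, -35, 0, 0, 1], [0, -50, 0, 0, 1], [0, -65, 0, 0, 1], [0, -80, 0, 0, 1], [0, -93, 0, 0, 1], [0, -102, 0, 0, 1], [0, -108, 0, 0, 1], [0, -110, 0, 0, 1], [0, -110, 0, 0, 1]])

```text
time: 7.15
tool_pos: [0.4883, 0.2924, 0.2198]
ee_rot: [0.455, 0.542, -0.541, -0.454]
ft_force: [0.1, 0.2, -7.3]
opening: 0.0131
```

carry_out(increments=[[-3, 0, 1, 0, 1], [-10, 0, 2, 0, 1], [-20, 0, 4, 1, 1], [-34, 0, 7, 1, 1], [-50, 0, 10, 2, 1], [-68, 0, 14, 2, 1], [-86, 0, 18, 3, 1], [-104, 0, 22, 3, 1], [-122, 0, 25, 4, 1], [-140, 0, 29, 5, 1], [-158, 0, 32, 5, 1], [-176, 0, 36, 6, 1], [-194, 0, 40, 6, 1], [-208, 0, 43, 7, 1], [-218, 0, 45, 7, 1], [-225, 0, 46, 7, 1], [-225, 0, 46, 7, 1], [-225, 0, 46, 7, 1]])

```text
time: 8.95
tool_pos: [0.4821, 0.0633, 0.2194]
ee_rot: [0.487, 0.514, -0.512, -0.487]
ft_force: [0.7, 0.8, -7.1]
opening: 0.0131
```

```bash
python3 chk.py 5 160 300 240 400;python3 -c "
from h import *
print(Ro.from_quat(env.state()['ee_rot']).as_matrix().round(4))"
```

```text
8.95 [0.48214337 0.06332526 0.21941561] [ 0.65628523  0.78074116 -7.13900274] [ 0.03954091 -0.05775801 -0.02922535] 0.013081974918828088
side carrier [([0.484, 0.015, 0.214], 0.74), ([0.484, 0.016, 0.132], 0.62)]
side knob_p [([0.485, 0.018, 0.215], 0.84), ([0.483, 0.067, 0.216], 0.64), ([0.484, -0.022, 0.214], 0.59)]
side seat_p [([0.48, 0.116, 0.135], 0.92), ([0.492, -0.077, 0.142], 0.67)]
side pot [([0.484, 0.064, 0.215], 0.73), ([0.477, 0.116, 0.13], 0.71), ([0.49, -0.079, 0.135], 0.59)]
side tin [([0.492, -0.08, 0.135], 0.78), ([0.614, 0.243, -0.001], 0.78)]
top carrier [([0.571, 0.487, -0.005], 0.18)]
top knob_p [([0.483, -0.027, 0.214], 0.74)]
top seat_p [([0.491, -0.076, 0.131], 0.82), ([0.476, 0.11, 0.134], 0.69)]
top pot [([0.477, 0.116, 0.134], 0.46)]
top tin [([0.489, -0.078, 0.134], 0.8), ([0.613, 0.24, -0.006], 0.56), ([0.477, 0.115, 0.135], 0.32)]
[[-0.0522  0.0015 -0.9986]
 [ 0.9986  0.0015 -0.0522]
 [ 0.0014 -1.     -0.0015]]
```

View pics/side5.png

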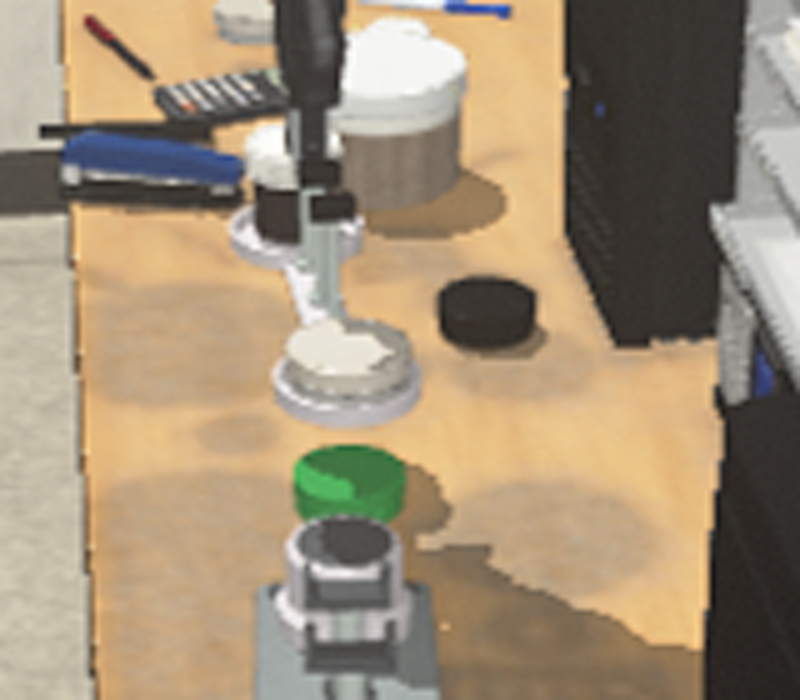

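The carrier is level at about 0.13 m with both items seated. I'll do the second half of the transfer.

carry_out(increments=[[-3, 0, 0, 0, 1], [-10, 0, 1, 0, 1], [-20, 0, 2, 1, 1], [-34, 0, 3, 1, 1], [-50, 0, 4, 2, 1], [-68, 0, 5, 2, 1], [-86, 0, 6, 3, 1], [-104, 0, 8, 3, 1], [-122, 0, 9, 4, 1], [-140, 0, 10, 5, 1], [-158, 0, 12, 5, 1], [-176, 0, 13, 6, 1], [-194, 0, 14, 7, 1], [-208, 0, 15, 7, 1], [-218, 0, 16, 8, 1], [-225, 0, 17, 8, 1], [-227, 0, 17, 8, 1], [-227, 0, 17, 8, 1], [-227, 0, 17, 8, 1]])

```text
time: 11.45
tool_pos: [0.4771, -0.1641, 0.2191]
ee_rot: [-0.521, -0.479, 0.477, 0.521]
ft_force: [-0.3, -0.4, -6.4]
opening: 0.0133
```

```bash
python3 chk.py 6 200 360 240 400;python3 -c "
from h import *
print(Ro.from_quat(env.state()['ee_rot']).as_matrix().round(4))
p,d=env.read_camera('top');cv2.imwrite('pics/top6.png',cv2.resize(p[200:320,320:460],None,fx=5,fy=5))
for t in ('saddles','stand'):
  for c in ('top','side'): print(t,c,[(np.round(r['xyz'],3).tolist(),round(r['conf'],2)) for r in env.tip_of(c,t)])
"
```

```text
11.45 [ 0.47708606 -0.1641132   0.21907189] [-0.30699726 -0.3647352  -6.40429689] [0.00496234 0.04400791 0.00611944] 0.013258284389970312
side carrier [([0.474, -0.212, 0.131], 0.61)]
side knob_p [([0.479, -0.165, 0.216], 0.83), ([0.476, -0.21, 0.216], 0.62), ([0.466, -0.253, 0.211], 0.56)]
side seat_p [([0.466, -0.305, 0.139], 0.87), ([0.482, -0.114, 0.133], 0.73)]
side pot [([0.479, -0.11, 0.131], 0.5)]
side tin [([0.466, -0.308, 0.134], 0.75), ([0.617, 0.244, -0.0], 0.73), ([0.501, 0.027, -0.001], 0.63)]
top carrier []
top knob_p []
top seat_p [([0.462, -0.304, 0.13], 0.75), ([0.479, -0.12, 0.135], 0.54), ([0.483, -0.112, 0.133], 0.22)]
top pot [([0.479, -0.11, 0.135], 0.58)]
top tin [([0.612, 0.236, -0.004], 0.92), ([0.499, 0.028, -0.0], 0.68)]
[[ 0.0872  0.0014 -0.9962]
 [ 0.9962  0.0014  0.0872]
 [ 0.0016 -1.     -0.0013]]
saddles top [([0.405, 0.476, -0.004], 0.53)]
saddles side [([0.474, -0.212, 0.09], 0.84), ([0.569, 0.489, -0.003], 0.47)]
stand top []
stand side [([0.473, -0.208, -0.003], 0.66)]
```

View pics/side6.png

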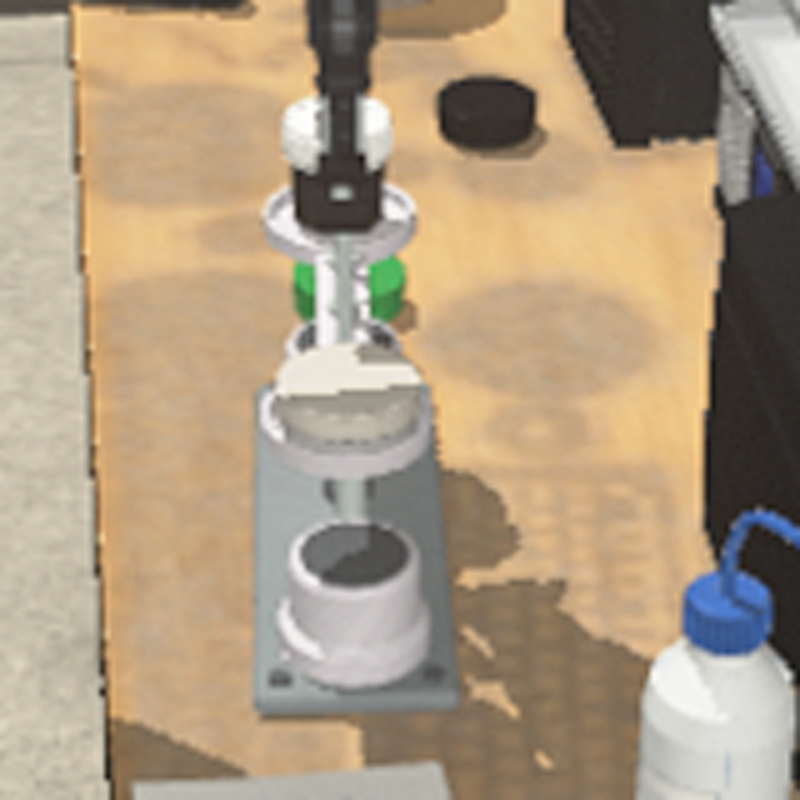

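View pics/top6.png

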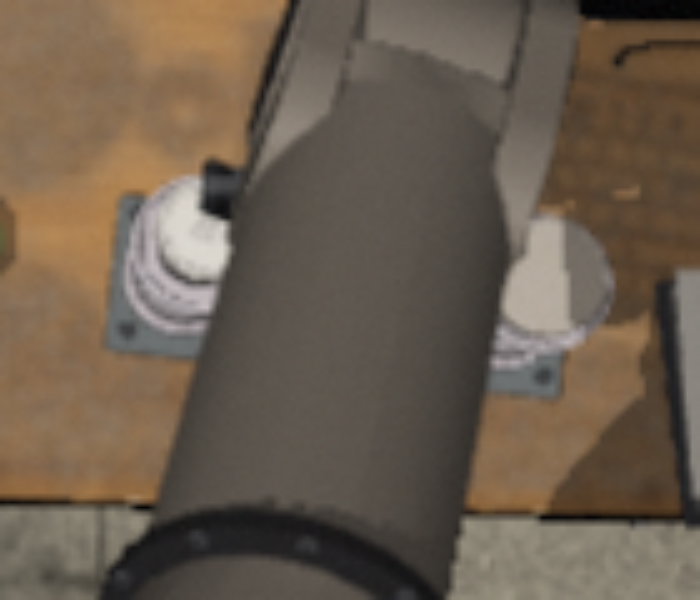

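The carrier sits over the stand, centred (both near (0.474, −0.212)) and in line with it, underside at about 0.131 m. I'll lower it 12 mm and let it settle.

carry_out(increments=[[0, 2, 0, 0, 1], [0, 5, 0, 0, 1], [0, 8, 0, 0, 1], [0, 11, 0, 0, 1], [0, 12, 0, 0, 1], [0, 12, 0, 0, 1], [0, 12, 0, 0, 1], [0, 12, 0, 0, 1], [0, 12, 0, 0, 1], [0, 12, 0, 0, 1]])

```text
time: 13.3
tool_pos: [0.477, -0.1647, 0.2072]
ee_rot: [0.521, 0.478, -0.477, -0.521]
ft_force: [0.3, 0.1, -6.7]
opening: 0.0133
```

```bash
python3 chk.py 7 200 360 240 400; python3 -c "
from bench import env
print(abs(env.state()['qvel']).max())"
```

```text
13.3 [ 0.47703536 -0.16466364  0.20718883] [ 0.28017513  0.09750176 -6.69745665] [ 0.034838   -0.02317344  0.03086224] 0.013278770918221003
side carrier [([0.476, -0.211, 0.12], 0.65), ([0.468, -0.252, 0.202], 0.47), ([0.466, -0.304, 0.123], 0.19)]
side knob_p [([0.479, -0.166, 0.2], 0.92), ([0.468, -0.256, 0.201], 0.77), ([0.477, -0.208, 0.204], 0.68)]
side seat_p [([0.478, -0.112, 0.121], 0.89), ([0.465, -0.304, 0.127], 0.89)]
side pot [([0.476, -0.117, 0.117], 0.55)]
side tin [([0.463, -0.307, 0.126], 0.72), ([0.615, 0.241, 0.0], 0.6)]
top carrier [([0.61, -0.518, 0.002], 0.43)]
top knob_p [([0.468, -0.306, 0.124], 0.7)]
top seat_p [([0.465, -0.306, 0.117], 0.65), ([0.478, -0.118, 0.122], 0.63)]
top pot [([0.482, -0.108, 0.121], 0.57)]
top tin [([0.468, -0.306, 0.123], 0.77), ([0.616, 0.239, -0.004], 0.74), ([0.497, 0.027, -0.002], 0.72)]
0.0016387168130209484
```

View pics/side7.png

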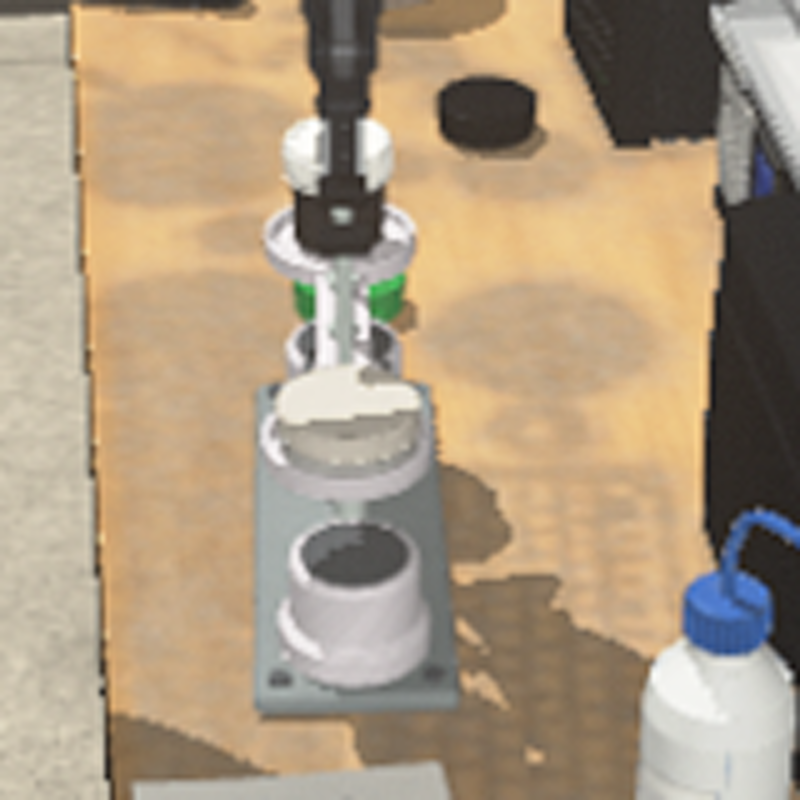

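The carrier is level, centred and still, about 3 cm above the saddles, with nothing touching. Handing in.

```bash
python3 -c "
from bench import env
print(env.hand_in(), env.state()['time'])"
```

```text
the job is handed in; nothing more can be done
the job is handed in; nothing more can be done
```

I lifted the carrier level by the knob on the pot's side, carried it to the stand, and handed in while holding it there. The hand-in reported no verdict.

**Last checks:**

| Check | Reading |
|---|---|
| Carrier middle | within about 3 mm of the saddles' midpoint |
| Underside height | about 0.117–0.12 m, so about 3 cm above the cheek tops |
| Seat heights | within about 6 mm of each other over 190 mm (tilt about 0.03 rad at most) |
| Alignment | tool 85° against 85.4° measured for the stand |
| Wrist load | 6.7 N, about the full loaded weight, so nothing else is bearing it |
| Arm | still |

**Seating:** the pot and tin were found within a few mm of their seats. For the pot the cameras disagreed by about 1 cm (y = −0.117 from the side, −0.108 from above). That brackets its seat position of about −0.115.

**Odd readings:**
- The finger opening read 13 mm on the 16 mm barrel, and the grip held steady throughout.
- From above, the arm hid most of the carrier at the end, and the networks gave a few clearly wrong hits that I ignored.

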